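Fish the shoehorn out of the slatted caddy

TASK

The steel shoehorn has slipped into the low slatted teak caddy and lies under the slats at both ends. Bring it out through the open gap in the slats, tilted, its handle end up first, without forcing it hard against the wood. Finish while holding it: keep it gripped, still and level over the caddy, all of it 10 cm or more above the slats, touching nothing but the gripper, and leave everything else on the ledge where it is.

Things in the scene. Friction and masses are not known exactly. Their poses are not given: they have to be found in the camera images.
- caddy: Low teak box with a slatted top, fixed to the ledge, 360 x 200 x 71 mm high, walls 10 mm, its top open only at a hand gap. Origin on its underside, below the gap's centre; +x along its length away from the robot. Floor inside 6 mm above the ledge, slats' underside 61 mm, top 71 mm. Under the slats, the near bay ends at a wall at x -205 mm, the far bay at x +135 mm.
- gap (a point): Centre of the hand gap in the caddy's top, level with the top of the slats; axes as the caddy's. The gap is clear over x -70 to +70 mm and y -90 to +90 mm; four slats cover the near bay (-x), two the far bay (+x), with 8 mm spaces between slats.
- shoehorn: The whole stainless steel shoehorn, a rigid part 250 mm long, 110 to 220 g, lying flat on the caddy's floor, trough side up. Origin at the middle of its length, on its underside; +x towards the handle end, z up. See the points.
- horn_centre (a point): Middle of the shoehorn's length, 7 mm above its underside, +x towards the handle end. The handle, a bar 24 mm wide (y) and 14 mm high, runs from x +10 to +125 mm; grip it across its width, best near x +45 mm. The blade, x +10 to -125 mm, is a trough 43 mm wide, 11 mm high, with a round end 4 mm thick. At the start the handle end points away from the robot, 10 to 50 mm under the far slats.
- horn_handle_end (a point): Tip of the shoehorn's handle end, half-way up the handle (7 mm above the underside); axes as the shoehorn's.
- polish_tin: Bystander: round dark steel shoe polish tin, 76 mm across, 26 mm high, beside the caddy. Origin under its centre.
- clip_a: Bystander: grey plastic sandal clip, about 60 x 18 x 16 mm, lying beside the caddy. Origin at its underside.
- clip_b: Bystander: the second grey plastic sandal clip, like the first. Origin at its underside.
- insert_tray: Bystander: black silicone shoe insert tray with two cork insoles, 130 x 240 x 18 mm, to the left. Origin under its centre.
- vase: Bystander: empty blue glass vase, 92 mm across, 185 mm high, to the right. Origin under its centre.
- shoe_brush: Bystander: wooden shoe brush, 150 x 50 x 42 mm, to the right. Origin under its centre.
- key_bowl: Bystander: white ceramic key bowl, 120 mm across, 45 mm high, beyond the caddy. Origin under its centre.

How it is judged:
On the way:
1. the shoehorn is tilted, its handle end up through the gap while its middle is still below the top of the slats (z of horn_handle_end in the frame of caddy above 0.08 m and z of horn_centre in the frame of caddy below 0.071 m), for 0.1 s.
At the end, for the whole second after the job is handed in: The gripper holds the shoehorn still (under 3 cm/s) over the caddy (its middle within 25 cm of the gap's centre, seen from above), level within 20 degrees, its middle at least 8 cm above the top of the slats and its handle end at least 4 cm, nothing else touching it (height (world z) of horn_handle_end above 0.11 m and height (world z) of horn_centre above 0.15 m and angle between shoehorn's own x axis and vertical between 1.22 and 1.92 rad and horizontal distance between horn_centre and gap below 0.25 m and contact force between the fingers and shoehorn above 2 N and contact force between shoehorn and caddy below 0.1 N and linear speed of shoehorn below 0.03 m/s); the arm keeps its last pose, push and grip.
It fails at once if a bystander is knocked or moved more than 3 cm (distance of any of polish_tin, clip_a, clip_b, insert_tray, vase, shoe_brush, key_bowl from where it was at the start of the episode above 0.03 m).
It fails at once if the shoehorn is forced against the caddy with more than 60 N (contact force between shoehorn and caddy above 60 N).
It also fails if it takes over 42 s, if anything falls off the work surface, if the arm or the gripper's body presses on something with over 40 N, if the wrist force passes 120 N, or if a joint passes its speed limit or range.

ROBOT

A 6-joint arm with a two-finger parallel gripper is mounted at the origin on the work surface. World frame = base frame: x ahead of the robot, y to its left, z up, the work surface at z = 0. Lengths are in m, angles in rad, forces in N, time in s.
With the tool pointing down it reaches from about 0.3 to 0.825 m from the base axis. Payload 5.4 kg.
Tool frame: the origin (TCP) lies midway between the tips of the shut fingers; the grasp point (between the pads) lies 19 mm behind it; x points along the fingers, y is the direction in which the jaws open and shut, and the axes are right-handed (so a half turn about x gives the same grasp; the last joint's range is limited). The gripper opens to 92 mm and grips with 3 to 60 N. Pads are 20 mm wide; open, the fingers measure 128 mm over their backs; the gripper's body (75 mm by 189 mm) begins 69 mm behind the grasp point.
Start: joints at [-1.393, 0.158, 1.597, -0, 1.386, -0.21], TCP at [0.217, -0.532, 0.215] pointing down, gripper open.
Joint ranges: [-2.91, 2.91], [-0.94, 2.29], [0.18, 2.7], [-1.29, 4.43], [0.17, 2.64], [-3, 3]. Speed limits (rad/s): [2.57, 2.57, 3.14, 3.14, 3.14, 3.14].

INTERFACE

Orientations are given as a rotation vector (axis times angle).
In Python, from workcell import ctrl, ik, optics, status gives the robot as it stands. The module is installed in compiled form; this text tells all that it offers. Calls block until the motion is done:
- ctrl.move_to(position, orientation): joint-space move of the TCP to a pose.
- ctrl.movel(position, rotation=None, v=0.15): straight line of the TCP; rotation=None keeps the orientation; v is the mean speed in m/s.
- ctrl.set_joints(angles): joint-space move.
- ctrl.ungrasp() and ctrl.gripper_close(grip_force=None): open the fingers fully, or close them until they stop; grip_force is the grip in N (None keeps the last).
- ctrl.pause(seconds).
- ik(position, orientation): joint angles nearest the present ones, or None.
- optics.get_image(name): name is "scene" or "side" or "wrist"; returns a dict with "color" (384x512x3 uint8, red, green, blue), "z_map" (384x512 float32, m along the optical axis (not along the pixel's ray), 0 where there is no reading), "fx", "fy", "cx", "cy" (pixels), "R" (3x3) and "t" (3): a world point X has camera coordinates R X + t; the wrist camera has in their place "tool_from_camera" (4x4, takes a point from camera to tool coordinates, whose origin is the TCP and whose axes are the tool frame's). Camera axes: x right, y down, z forward; pixel columns grow to the right and rows downward; lengths in m; the calibration is good to about 2 mm. The wrist camera is an equidistant fisheye: a pixel r from the principal point sees the ray r / f radians off the axis. A picture is of the moment at which its call begins: read the wrist's pose just before it.
A pose or a line that the arm cannot do raises ctrl.IKError and nothing moves.
- ctrl.sign_off(): hands the job in, once; it reports no verdict.
Readings, each from a call of its own:
- status.current_t(): time.
- status.current_qpos(): joint angles.
- status.current_joint_velocities(): joint speeds.
- status.current_tau(): joint torques, N m.
- status.current_ee_pos(): TCP position.
- status.current_ee_rot(): TCP orientation.
- status.current_force(): force on the tool from outside, world axes, zero at the start.
- status.current_moment(): the same for the moment, N m.
- status.current_grip_width(): opening from 0.0 (shut) to 1.0 (fully open).
Only numpy, scipy, OpenCV 4.12 (cv2) and the standard library are available. Lean on these libraries where they do the work, as an engineer would, in place of code of your own. Each camera call takes 0.05 s, during which the arm holds its last target.

## Working session

There is one attempt and no reset: what is moved stays moved. The work goes in short steps, each a Python script; the robot and the scene stay as the last script left them, time stands still between calls to the robot, and variables do not carry over. Pictures are saved under pics/ and viewed, and the job is handed in when it is done.

```bash
mkdir -p pics
python3 - <<'E'
from workcell import ctrl, ik, optics, status
import cv2,numpy as np
print(status.current_t(),status.current_ee_pos(),status.current_ee_rot())
for n in ("scene","side"):
    d=optics.get_image(n); np.savez(f"{n}0.npz",**{k:v for k,v in d.items()})
    cv2.imwrite(f"pics/{n}0.png",d["color"][:,:,::-1]); print(n,d["fx"],d["cx"],d["cy"],np.round(d["R"],3).tolist(),d["t"])
E
```

```text
0.0 [ 0.21732405 -0.53168154  0.21362378] [ 2.009679    0.39655877 -2.00954381]
scene 363.6563564269884 260.2625037730512 191.26355130556425 [[-0.149, 0.989, 0.02], [0.674, 0.116, -0.73], [-0.724, -0.095, -0.684]] [ 0.10048745 -0.34106556  1.65129686]
side 473.67876616367505 264.14326283219447 191.28504972082416 [[0.76, -0.649, -0.025], [-0.322, -0.344, -0.882], [0.564, 0.679, -0.471]] [-0.44426934  0.2749443   1.29308228]
```

View pics/scene0.png

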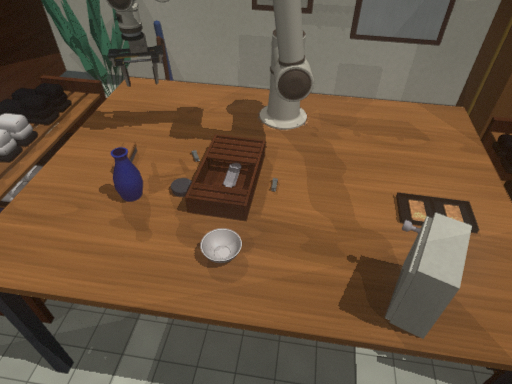

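View pics/side0.png

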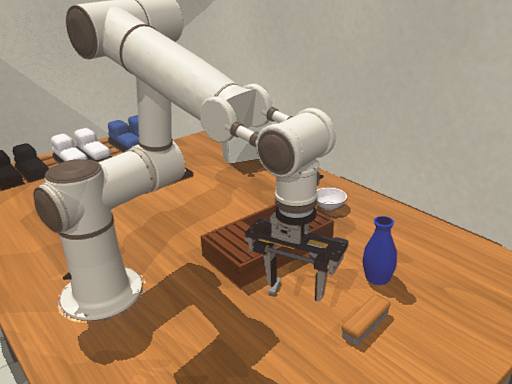

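The scene view shows the caddy around (230,178), with the bright horn in the gap at (232,175). The tin is at (180,187), the clips at (196,156) and (274,185), the vase at (127,178) and the bowl at (221,245). Next I'll measure the caddy top from depth.

```bash
cat > h.py <<'E'
import cv2,numpy as np
def cloud(d):
    z=d["z_map"].astype(float);v,u=np.mgrid[:z.shape[0],:z.shape[1]]
    P=np.stack([(u-d["cx"])/d["fx"]*z,(v-d["cy"])/d["fy"]*z,z],-1)
    W=(P-d["t"])@d["R"]; W[z==0]=np.nan
    return W
E
python3 - <<'E'
from h import *
d=dict(np.load("scene0.npz"));W=cloud(d);c=d["color"]
for (u,v) in [(232,175),(230,150),(180,185),(350,150),(221,245),(275,185),(210,208),(196,155)]: print((u,v),np.round(W[v,u],3),c[v,u])
m=(abs(W[...,2]-.071)<.008); m[:125]=0;m[225:]=0;m[:,:180]=0;m[:,275:]=0
m=cv2.morphologyEx(m.astype(np.uint8),cv2.MORPH_OPEN,np.ones((2,2)))
n,l,s,_=cv2.connectedComponentsWithStats(m); print(s)
i=1+np.argmax(s[1:,4]); pts=W[l>0][:,:2]
r=cv2.minAreaRect(pts.astype(np.float32)*1000);print(r, np.median(W[l>0][:,2]))
print(cv2.boxPoints(r))
# gray/bright horn
h=c[130:225,185:272].astype(int); hm=(c.min(-1)>90)&(abs(np.nan_to_num(W[...,2])-.015)<.02); hm[:150]=0;hm[200:]=0;hm[:,:215]=0;hm[:,255:]=0
print(hm.sum()); p=W[hm];print(np.round(p[::6],3)[:40])
vis=cv2.resize(c[125:225,170:290,::-1],None,fx=6,fy=6,interpolation=cv2.INTER_CUBIC)
cv2.imwrite("pics/z1.png",vis)
E
```

```text
(232, 175) [ 0.453 -0.138  0.011] [137 132 132]
(230, 150) [ 0.387 -0.157  0.073] [85 48 28]
(180, 185) [ 0.553 -0.301  0.025] [75 69 71]
(350, 150) [0.208 0.297 0.001] [144  97  56]
(221, 245) [ 0.774 -0.104  0.01 ] [185 177 172]
(275, 185) [0.487 0.024 0.016] [105 104  96]
(210, 208) [ 0.655 -0.167  0.037] [60 40 26]
(196, 155) [ 0.364 -0.298  0.014] [104 104  97]
[[     0      0    512    384 194033]
 [   186    136     81     73   2575]]
((431.44342041015625, -137.12948608398438), (193.16688537597656, 451.7630310058594), 87.33096313476562) nan
[[ 201.30939  -223.08961 ]
 [ 652.58234  -244.1267  ]
 [ 661.57745   -51.169357]
 [ 210.3045    -30.132278]]
188
[[ 0.404 -0.156  0.016]
 [ 0.409 -0.151  0.011]
 [ 0.405 -0.129  0.011]
 [ 0.437 -0.156  0.014]
 [ 0.436 -0.145  0.01 ]
 [ 0.447 -0.15   0.013]
 [ 0.442 -0.129  0.012]
 [ 0.448 -0.15   0.009]
 [ 0.443 -0.129  0.008]
 [ 0.458 -0.152  0.013]
 [ 0.456 -0.13   0.014]
 [ 0.465 -0.15   0.014]
 [ 0.455 -0.13   0.008]
 [ 0.466 -0.15   0.01 ]
 [ 0.463 -0.128  0.011]
 [ 0.476 -0.152  0.013]
 [ 0.471 -0.13   0.013]
 [ 0.479 -0.151  0.011]
 [ 0.474 -0.13   0.01 ]
 [ 0.488 -0.153  0.014]
 [ 0.479 -0.133  0.009]
 [ 0.495 -0.154  0.016]
 [ 0.486 -0.135  0.01 ]
 [ 0.5   -0.153  0.015]
 [ 0.492 -0.133  0.011]
 [ 0.506 -0.156  0.015]
 [ 0.498 -0.136  0.011]
 [ 0.511 -0.155  0.015]
 [ 0.504 -0.134  0.012]
 [ 0.523 -0.144  0.022]
 [ 0.504 -0.127  0.008]
 [ 0.525 -0.13   0.022]]
```

View pics/z1.png

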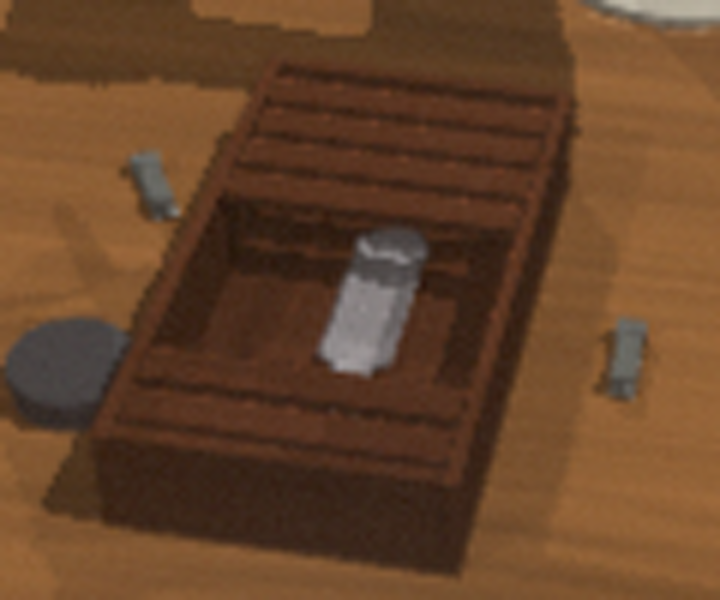

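```bash
cat >> h.py <<'E'
def ray(d,u,v,z):
    r=np.array([(u-d["cx"])/d["fx"],(v-d["cy"])/d["fy"],1.])
    o=-d["R"].T@d["t"]; w=d["R"].T@r
    return o+w*(z-o[2])/w[2]
from scipy.spatial.transform import Rotation as Ro
E
python3 - <<'E'
from h import *
from workcell import ctrl, ik, optics, status
d=dict(np.load("scene0.npz"));W=cloud(d)
C=np.array([ray(d,170+a/6-.4,125+b/6-.4,.071) for a,b in [(278,66),(572,96),(462,482),(95,432)]]);print(C)
print([np.linalg.norm(C[i]-C[i-1]) for i in range(4)])
print("vase",W[185,127],W[152,121])
R=Ro.from_rotvec(status.current_ee_rot()).as_matrix();print(np.round(R,3))
# straight down, x_tool=-z, y_tool=+-y
for s in (1,-1):
    x=np.array([0,0,-1.]);y=np.array([0,s,0.]);Rm=np.stack([x,y,np.cross(x,y)],1)
    print(s,ik([.46,-.14,.30],Ro.from_matrix(Rm).as_rotvec()))
E
```

```text
[[ 0.30363259 -0.23049483  0.071     ]
 [ 0.30294862 -0.03932464  0.071     ]
 [ 0.65437141 -0.04739404  0.071     ]
 [ 0.65049208 -0.24540034  0.071     ]]
[np.float64(0.3471796126047233), np.float64(0.19117140986880538), np.float64(0.35151542517779943), np.float64(0.1980443035132311)]
vase [ 0.64077059 -0.44174856  0.08165029] [ 0.60550732 -0.4511512   0.18686537]
[[-0.     0.378 -0.926]
 [ 0.002 -0.926 -0.378]
 [-1.    -0.002 -0.   ]]
1 [-0.54745926 -0.13628298  1.72699047  0.          1.55088516 -2.11825558]
-1 [-5.47459258e-01 -1.36282980e-01  1.72699047e+00 -4.44089210e-16
  1.55088516e+00  1.02333707e+00]
```

```bash
cat >> h.py <<'E'
def Rdown(yaw,th=0.):
    # horn frame: x along horn (yaw), tilted handle-up by th; tool x=-z_h, tool y=-y_h
    H=(Ro.from_euler('z',yaw)*Ro.from_euler('y',-th)).as_matrix()
    x=-H[:,2];y=-H[:,1]
    return np.stack([x,y,np.cross(x,y)],1),H
def rv(yaw,th=0.): return Ro.from_matrix(Rdown(yaw,th)[0]).as_rotvec()
def wproj(d,T,u,v,z):
    # fisheye pixel -> world plane z ; T=(pos,rotvec)
    dx=np.array([u-d["cx"],v-d["cy"]]);r=np.hypot(dx[0]/d["fx"],dx[1]/d["fy"]);a=np.array([dx[0]/d["fx"],dx[1]/d["fy"]])/max(r,1e-9)
    ry=np.array([a[0]*np.sin(r),a[1]*np.sin(r),np.cos(r)])
    M=d["tool_from_camera"];Rt=Ro.from_rotvec(T[1]).as_matrix()
    o=Rt@M[:3,3]+T[0];w=Rt@M[:3,:3]@ry
    return o+w*(z-o[2])/w[2]
E
python3 - <<'E'
from h import *
from workcell import ctrl, ik, optics, status
p=status.current_ee_pos();ctrl.movel([p[0],p[1],.34],v=.25)
ctrl.move_to([.47,-.14,.31],rv(0))
T=np.array([status.current_ee_pos(),status.current_ee_rot()])
d=optics.get_image("wrist"); np.savez("w1.npz",T=T,**d)
cv2.imwrite("pics/w1.png",d["color"][:,:,::-1]);print(T,np.round(d["tool_from_camera"],3),d["fx"],status.current_t())
E
```

```text
[[ 4.69843506e-01 -1.40630742e-01  3.09737391e-01]
 [-2.22059639e+00  8.85948998e-04  2.22154002e+00]] [[-0.001 -0.273  0.962 -0.171]
 [ 1.     0.     0.001  0.001]
 [-0.     0.962  0.273 -0.078]
 [ 0.     0.     0.     1.   ]] 297.3186396354542 2.5083
```

View pics/w1.png

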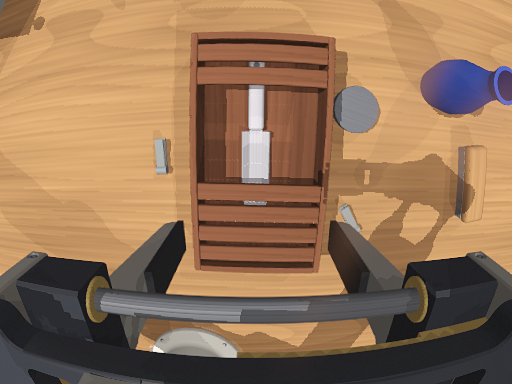

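The view shows the horn's handle at (257,60–130), with its tip visible in the slot between the far slats. The blade spans (256,130–205). The gap runs over rows 85–183, and the caddy corners are near (192,35), (335,39), (320,271) and (193,267).

Run:
```python
from h import *
d=dict(np.load("w1.npz"));T=d["T"];c=d["color"]
hsv=cv2.cvtColor(c,cv2.COLOR_RGB2HSV)
m=((hsv[...,1]<60)&(hsv[...,2]>120)).astype(np.uint8);m[:,:225]=0;m[:,290:]=0;m[:55]=0;m[215:]=0
n,l,s,_=cv2.connectedComponentsWithStats(m);print(s[1:])
print("row: left right world")
for v in list(range(58,72,1))+list(range(85,210,6))+[205,206,207]:
    u=np.flatnonzero(m[v]); 
    if len(u)>3:
        a=wproj(d,T,u[0]-.5,v,.019);b=wproj(d,T,u[-1]+.5,v,.019);print(v,u[0],u[-1],np.round(a,4)[:2],np.round(b,4)[:2],'mid',np.round((a+b)/2,4)[:2],round(abs(a-b)[1],4))
for u,v in [(192,34),(335,39),(320,271),(192,267)]: print(wproj(d,T,u,v,.071))
vis=cv2.resize(c[25:280,180:345,::-1],None,fx=2.3,fy=2.3,interpolation=cv2.INTER_CUBIC)
vis2=cv2.resize(c[45:140,215:345,::-1],None,fx=3,fy=6,interpolation=cv2.INTER_CUBIC)
vis=np.hstack([np.pad(vis,((0,600-vis.shape[0]),(0,0),(0,0))),np.pad(vis2,((0,600-vis2.shape[0]),(0,0),(0,0)))])
cv2.imwrite("pics/w1z.png",vis)
```

```text
[[ 250   62    5    5   20]
 [ 259   62    6    5   22]
 [ 242   85   28   99 2147]
 [ 244  201   23    4   84]]
row: left right world
62 250 261 [ 0.6215 -0.1313] [ 0.6215 -0.1495] mid [ 0.6215 -0.1404] 0.0183
63 250 264 [ 0.6199 -0.1313] [ 0.6199 -0.1541] mid [ 0.6199 -0.1427] 0.0228
64 250 263 [ 0.6183 -0.1313] [ 0.6183 -0.1526] mid [ 0.6183 -0.1419] 0.0213
65 250 263 [ 0.6167 -0.1313] [ 0.6167 -0.1526] mid [ 0.6167 -0.1419] 0.0213
66 251 263 [ 0.6151 -0.1328] [ 0.6151 -0.1526] mid [ 0.6151 -0.1427] 0.0198
85 249 262 [ 0.5853 -0.1297] [ 0.5852 -0.151 ] mid [ 0.5852 -0.1404] 0.0213
91 249 263 [ 0.5759 -0.1297] [ 0.5759 -0.1526] mid [ 0.5759 -0.1411] 0.0229
97 248 263 [ 0.5666 -0.1281] [ 0.5665 -0.1526] mid [ 0.5666 -0.1404] 0.0244
103 248 263 [ 0.5572 -0.1281] [ 0.5572 -0.1526] mid [ 0.5572 -0.1404] 0.0245
109 248 263 [ 0.5479 -0.1281] [ 0.5479 -0.1526] mid [ 0.5479 -0.1404] 0.0245
115 248 263 [ 0.5386 -0.1281] [ 0.5386 -0.1526] mid [ 0.5386 -0.1403] 0.0246
121 248 263 [ 0.5293 -0.128 ] [ 0.5293 -0.1526] mid [ 0.5293 -0.1403] 0.0246
127 248 263 [ 0.52  -0.128] [ 0.5199 -0.1527] mid
[... 169 characters left out ...]
03] 0.0435
145 242 269 [ 0.4918 -0.1185] [ 0.4918 -0.1621] mid [ 0.4918 -0.1403] 0.0436
151 242 269 [ 0.4824 -0.1184] [ 0.4823 -0.1622] mid [ 0.4823 -0.1403] 0.0438
157 242 268 [ 0.4728 -0.1183] [ 0.4728 -0.1607] mid [ 0.4728 -0.1395] 0.0424
163 242 268 [ 0.4632 -0.1182] [ 0.4632 -0.1608] mid [ 0.4632 -0.1395] 0.0426
169 242 268 [ 0.4536 -0.1181] [ 0.4535 -0.1608] mid [ 0.4535 -0.1395] 0.0428
175 242 268 [ 0.4438 -0.118 ] [ 0.4438 -0.1609] mid [ 0.4438 -0.1395] 0.043
181 242 268 [ 0.434  -0.1179] [ 0.4339 -0.161 ] mid [ 0.434  -0.1394] 0.0432
[ 0.65689275 -0.05302205  0.071     ]
[ 0.65111493 -0.25073004  0.071     ]
[ 0.29740995 -0.24453232  0.071     ]
[ 0.30517891 -0.0380576   0.071     ]
```

View pics/w1z.png

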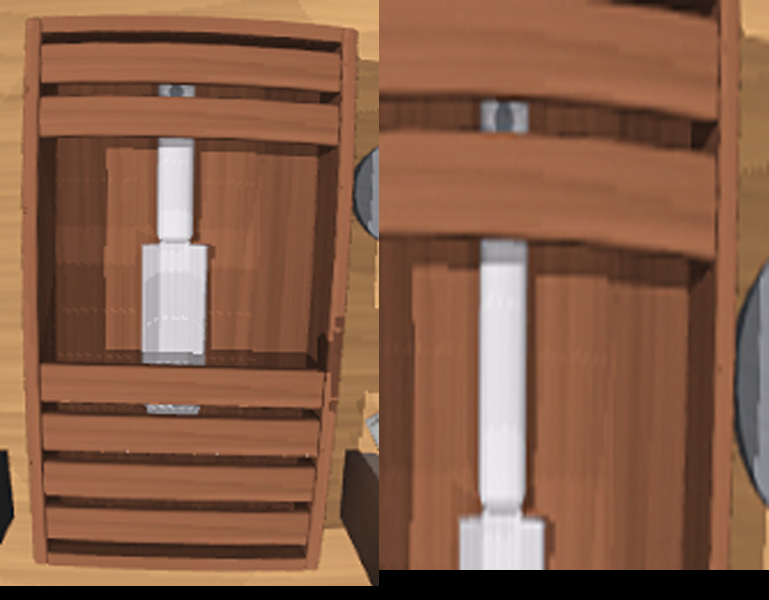

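Measured widths are 24.5 and 43.3 mm, against 24 and 43 given. The horn's middle is at about (0.506, −0.140) with yaw −0.01, and the caddy's gap centre is at about (0.5125, −0.146) with yaw −0.03. That puts the handle 48 mm under the far slats, which is within the stated range. I'll grasp at horn x +45 mm.

Run:
```python
from h import *
from workcell import ctrl, ik, optics, status
yaw=-.01
g=[.551,-.1407]
ctrl.move_to([*g,.13],rv(yaw))
ctrl.movel([*g,.03],v=.1)
print(status.current_force(),status.current_ee_pos())
ctrl.movel([*g,.010],v=.03)
print(status.current_force(),status.current_ee_pos(),status.current_t())
if status.current_force()[2]<5:
    ctrl.gripper_close(50)
    print(status.current_grip_width()*92,status.current_force(),status.current_ee_pos(),status.current_t())
T=np.array([status.current_ee_pos(),status.current_ee_rot()])
d=optics.get_image("wrist");cv2.imwrite("pics/w2.png",d["color"][:,:,::-1])
```

```text
[ 0.04416918  0.33618787 -0.31898235] [ 0.55167166 -0.14101163  0.03081589]
[-1.18591507 -0.89258463  0.87235335] [ 0.5510952  -0.14075918  0.01008677] 5.2833
23.29792147913618 [-0.13615206  0.58807644  0.02700957] [ 0.55097263 -0.1405803   0.00997264] 6.325
```

View pics/w2.png

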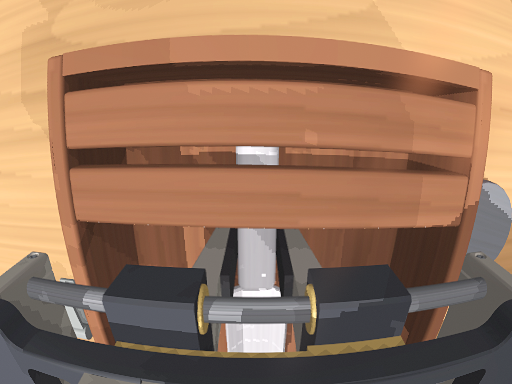

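Run:
```python
from h import *
from workcell import ctrl, ik, optics, status
yaw=-.01
def rep(s): print(s,np.round(status.current_force(),2),np.round(status.current_moment(),2),np.round(status.current_ee_pos(),4),round(status.current_grip_width()*92,1),status.current_t())
ctrl.movel([.551,-.1407,.016],v=.03);rep("lift")
ctrl.movel([.524,-.1399,.016],v=.06);rep("mid")
ctrl.movel([.495,-.139,.016],v=.06);rep("slid")
T=np.array([status.current_ee_pos(),status.current_ee_rot()])
d=optics.get_image("wrist");np.savez("w3.npz",T=T,**d);cv2.imwrite("pics/w3.png",d["color"][:,:,::-1])
d=optics.get_image("scene");cv2.imwrite("pics/s3.png",cv2.resize(d["color"][100:230,150:300,::-1],None,fx=4,fy=4))
```

```text
lift [ 0.54 -1.04 -2.53] [ 0.03 -0.08  0.01] [ 0.5511 -0.1408  0.0162] 23.6 6.725
mid [ 0.74 -0.11 -2.7 ] [ 0.06 -0.05 -0.02] [ 0.5241 -0.14    0.0161] 22.9 7.325
slid [-0.85  0.86 -1.92] [ 0.03 -0.06 -0.03] [ 0.4952 -0.1391  0.0162] 23.0 7.9583
```

View pics/w3.png

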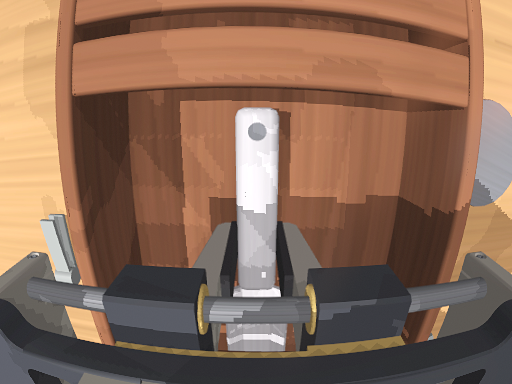

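View pics/s3.png

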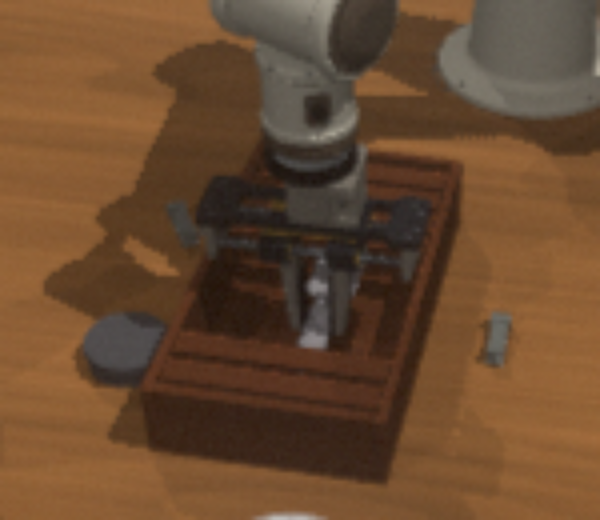

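```bash
cat >> h.py <<'E'
YAW=-.01
def tcp(bx,by,bz,th):
    """TCP pose for blade-end underside at (bx,by,bz), tilt th"""
    R,H=Rdown(YAW,th)
    return np.array([bx,by,bz])+H@np.array([.170,0,.004]), rv(YAW,th)
E
python3 - <<'E'
from h import *
from workcell import ctrl, ik, optics, status
d=dict(np.load("w3.npz"))
print("end",wproj(d,d["T"],257,108,.026),"edge",wproj(d,d["T"],257,96,.071),wproj(d,d["T"],257,96,.061))
for a in [(.325,-.1374,.012,0),(.325,-.1374,.008,.305),(.45,-.139,.05,.305),(.45,-.139,.2,.305),(.40,-.139,.22,0)]:
    p,r=tcp(*a);print(np.round(p,4),ik(p,r))
E
```

```text
end [ 0.57371537 -0.14098103  0.026     ] edge [ 0.57819098 -0.14087981  0.071     ] [ 0.57864034 -0.14091626  0.061     ]
[ 0.495  -0.1391  0.016 ] [-0.50931023  0.25899347  1.91250373  0.          0.97009545  1.0714861 ]
[ 0.4859 -0.139   0.0629] [-0.63538956 -0.05604619  2.17928594  0.25149658  0.78442918  0.78776837]
[ 0.6109 -0.1406  0.1049] [-0.49212399  0.18355657  1.829179    0.18393725  0.8652433   0.98776172]
[ 0.6109 -0.1406  0.2549] [-0.49212399  0.03175738  1.68246784  0.15248387  1.15963734  1.0464769 ]
[ 0.57   -0.1407  0.224 ] [-0.44767872  0.18309338  1.55040476  0.          1.40809451  1.1331176 ]
```

Run:
```python
from h import *
from workcell import ctrl, ik, optics, status
def rep(s): print(s,np.round(status.current_force(),2),np.round(status.current_moment(),2),np.round(status.current_ee_pos(),4),round(status.current_grip_width()*92,1),status.current_t())
for a in [(.320,-.1374,.012,0),(.320,-.1374,.009,.08),(.320,-.1374,.008,.15),(.320,-.1374,.008,.22),(.320,-.1374,.008,.29)]:
    p,r=tcp(*a);ctrl.movel(p,r,v=.05);rep(a)
    if np.linalg.norm(status.current_force())>12: print("STOP");break
ctrl.pause(.2);rep("p")
T=np.array([status.current_ee_pos(),status.current_ee_rot()])
for n in ("wrist","scene","side"):
    d=optics.get_image(n);np.savez(f"{n}4.npz",T=T,**d);c=d["color"][:,:,::-1]
    if n=="scene": c=cv2.resize(c[100:230,150:300],None,fx=4,fy=4)
    if n=="side": c=cv2.resize(c[150:330,170:390],None,fx=3,fy=3)
    cv2.imwrite(f"pics/{n}4.png",c)
```

```text
(0.32, -0.1374, 0.012, 0) [ 0.43  0.59 -2.45] [ 0.03 -0.04  0.01] [ 0.4897 -0.139   0.0159] 23.4 8.3083
(0.32, -0.1374, 0.009, 0.08) [ 0.14  0.72 -2.51] [-0.02 -0.01 -0.03] [ 0.489  -0.1392  0.0268] 23.5 8.6667
(0.32, -0.1374, 0.008, 0.15) [-0.28  0.44 -1.23] [ 0.06  0.09 -0.03] [ 0.4875 -0.1392  0.0373] 23.2 9.0333
(0.32, -0.1374, 0.008, 0.22) [ 0.64 -0.28 -2.  ] [ 0.06  0.11 -0.01] [ 0.485  -0.1392  0.0489] 23.3 9.425
(0.32, -0.1374, 0.008, 0.29) [ 0.68 -0.58 -1.97] [ 0.04  0.2  -0.01] [ 0.4818 -0.1392  0.0604] 23.5 9.8167
p [ 0.81 -0.04 -2.73] [ 0.04  0.17 -0.03] [ 0.482  -0.139   0.0603] 22.9 10.0167
```

View pics/wrist4.png

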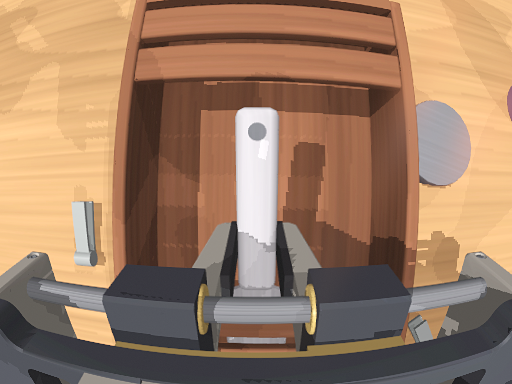

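View pics/scene4.png

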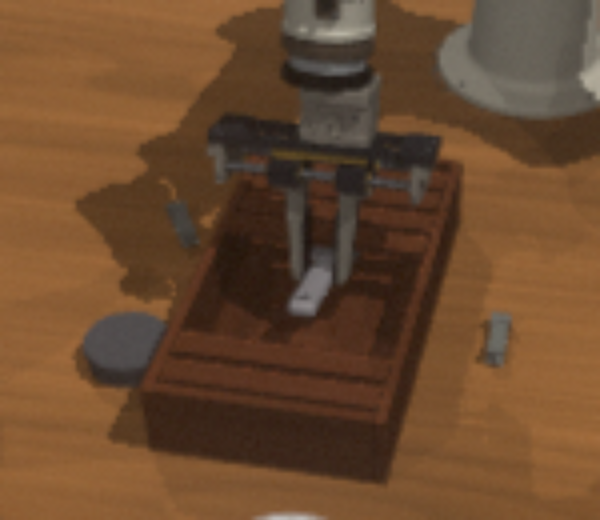

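View pics/side4.png

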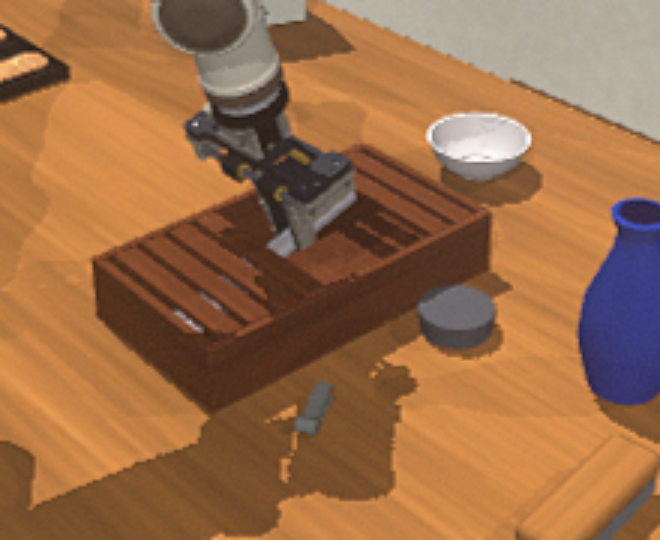

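The wrist view shows the handle tip at the same (257,108) as before, so it hasn't slipped, and it's clear of the far slat edge at row 85. Next I'll check the end's height from depth.

Run:
```python
from h import *
d=dict(np.load("scene4.npz"));W=cloud(d)
for v in range(168,181,2): print(v,[tuple(np.round(W[v,u],3).tolist()) for u in (222,225,228)])
d=dict(np.load("side4.npz"));W=cloud(d)
for u,v in [(288,210),(284,214),(280,218),(270,228),(235,257),(230,253)]: print(u,v,np.round(W[v,u],3),d["color"][v,u])
```

```text
168 [(0.412, -0.185, 0.004), (0.488, -0.154, 0.069), (0.492, -0.142, 0.075)]
170 [(0.425, -0.182, 0.005), (0.424, -0.171, 0.006), (0.507, -0.138, 0.078)]
172 [(0.436, -0.18, 0.005), (0.525, -0.145, 0.083), (0.527, -0.134, 0.087)]
174 [(0.45, -0.176, 0.007), (0.543, -0.14, 0.091), (0.539, -0.131, 0.088)]
176 [(0.551, -0.149, 0.088), (0.554, -0.138, 0.092), (0.552, -0.128, 0.091)]
178 [(0.555, -0.148, 0.082), (0.556, -0.138, 0.084), (0.554, -0.128, 0.084)]
180 [(0.481, -0.169, 0.006), (0.485, -0.157, 0.011), (0.476, -0.148, 0.005)]
288 210 [ 0.594 -0.109  0.069] [122  80  61]
284 214 [ 0.468 -0.228  0.158] [110 101  91]
280 218 [ 0.452 -0.228  0.151] [112 103  93]
270 228 [ 0.468 -0.166  0.082] [110 102  94]
235 257 [ 0.318 -0.19   0.063] [71 43 27]
230 253 [ 0.318 -0.167  0.065] [81 58 48]
```

Run:
```python
from h import *
from workcell import ctrl, ik, optics, status
def rep(s): print(s,np.round(status.current_force(),2),np.round(status.current_moment(),2),np.round(status.current_ee_pos(),4),round(status.current_grip_width()*92,1),status.current_t())
th=.29
ax=Rdown(YAW,th)[1][:,0]; b0=np.array([.320,-.1374,.008]); ok=True
for s in (.035,.07,.105,.145):
    b=b0+ax*s; p,r=tcp(*b,th);ctrl.movel(p,r,v=.07);rep(s)
    if np.linalg.norm(status.current_force())>12: print("STOP");ok=False;break
if ok:
    p,r=tcp(*(b+[0,0,.17]),th);ctrl.movel(p,r,v=.12);rep("up")
    p,r=tcp(.40,-.1395,.23,0);ctrl.movel(p,r,v=.1);ctrl.pause(.5);rep("level")
T=np.array([status.current_ee_pos(),status.current_ee_rot()])
for n in ("wrist","scene","side"):
    d=optics.get_image(n);np.savez(f"{n}5.npz",T=T,**d);c=d["color"][:,:,::-1]
    cv2.imwrite(f"pics/{n}5.png",c)
```

```text
0.035 [-0.51  0.35 -1.87] [-0.    0.27  0.01] [ 0.515  -0.1391  0.0702] 23.2 10.8167
0.07 [ 0.06  0.16 -2.42] [ 0.02  0.2  -0.01] [ 0.5485 -0.1395  0.0801] 23.1 11.4667
0.105 [ 0.53  1.21 -2.07] [ 0.05  0.14 -0.  ] [ 0.582  -0.1398  0.0901] 23.1 12.1167
0.145 [ 0.02 -0.2  -1.41] [ 0.03  0.19 -0.  ] [ 0.6203 -0.1402  0.1015] 23.6 12.8417
up [-0.23 -1.27 -3.37] [-0.    0.18 -0.04] [ 0.6202 -0.1402  0.2707] 23.2 14.4083
level [-1.18  0.02 -2.23] [ 0.04 -0.05 -0.02] [ 0.57   -0.1412  0.2341] 23.4 15.6917
```

View pics/scene5.png

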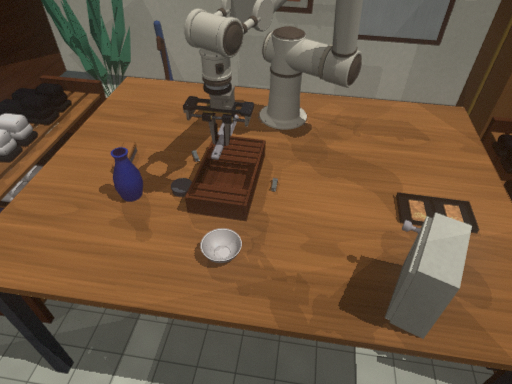

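View pics/side5.png

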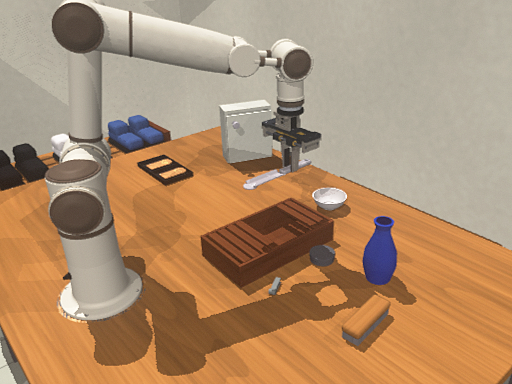

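View pics/wrist5.png

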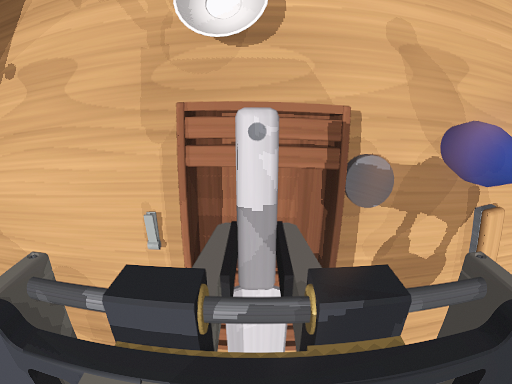

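The horn is out and held level, with its tip still at (257,108) in the wrist view. The side view shows it from (247,186) to (308,163). I'll check heights and the bystanders once, then hand in.

Run:
```python
from h import *
from workcell import ctrl, ik, optics, status
d=dict(np.load("side5.npz"));W=cloud(d)
for u,v in [(249,185),(258,181),(270,177),(280,173),(302,166),(307,163)]: print(u,v,np.round(W[v,u],3),d["color"][v,u])
a=dict(np.load("scene0.npz"));b=dict(np.load("scene5.npz"))
A,B=cloud(a),cloud(b)
for n,u,v in [("tin",180,185),("clipR",275,185),("clipL",196,155),("bowl",221,245),("vase",127,185)]: print(n,np.round(A[v,u]-B[v,u],4))
print(np.abs(status.current_joint_velocities()).max(),status.current_grip_width()*92,status.current_t())
```

```text
249 185 [ 0.416 -0.141  0.235] [229 223 226]
258 181 [ 0.454 -0.134  0.231] [217 203 208]
270 177 [ 0.49  -0.145  0.236] [211 202 207]
280 173 [ 0.532 -0.142  0.233] [146 136 137]
302 166 [ 0.608 -0.155  0.236] [126 117 119]
307 163 [ 0.632 -0.153  0.237] [124 117 120]
tin [-0.0003 -0.0001 -0.0003]
clipR [-0.0004 -0.     -0.0003]
clipL [-0.0014 -0.0005 -0.0011]
bowl [0.0012 0.0004 0.0015]
vase [-0.0033 -0.0022 -0.0033]
0.0014159558011531588 23.358956298385895 15.8417
```

Run:
```python
from workcell import ctrl,status
ctrl.sign_off();print(status.current_t())
```

```text
the job is handed in; nothing more can be done
the job is handed in; nothing more can be done
```

The shoehorn is out of the caddy, held level and still over it, and the job is handed in. The robot's clock read about 16 s of the 42 s allowed. No verdict came back, so this rests on my own checks.

**What I did:** I gripped the handle 45 mm from the shoehorn's middle at 50 N and slid it back 61 mm under the near slats. I then tilted it about 17° with the handle end up, drew it out along its own axis, raised it and levelled it.

**Tilt:** depth put the top of the handle end at about 0.092 m. That puts the point that's judged at about 0.086 m, against the 0.08 m required. From the arm's pose, the shoehorn's middle was at about 0.05 m, below the slats' top. It stayed like that for more than 0.2 s.

**Final hold:**
- **Height:** all points measured along the shoehorn lie at z 0.231–0.237 m, at least 16 cm above the slats and level within about 1–2°.
- **Position:** its middle is about 1–2 cm from the gap's centre, seen from above.
- **Grip and motion:** the grip width was steady at 23.4 mm on the 24 mm handle, and the joints were almost still.

**Forces:** every wrist force I read between moves was under 4 N, but I didn't log it during the moves.

**Bystanders:** the tin, both clips, bowl and vase showed changes of about 5 mm or less, which is depth noise. I checked the tray and brush only by eye, and they looked unmoved.

**Disagreement:** two estimates of the far edge of the gap differed by about 4 mm. I slid the shoehorn back an extra 5 mm to be safe.

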